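# Run a feeler probe along the joint of a cover plate

## Task

Lift the white box off the cover plate and set it flat in the middle of the square rubber mat. Then take the probe from its fork stand, put its ball tip into the groove at the end with the wide square pocket, and guide it slowly (about 2 cm a second) and gently along the whole Z-shaped groove to the other, plain end, keeping the tip down inside the groove until it gets there. Finally lift it out and hang it upright back in the fork of its stand, and leave the bottles, jar and vial where they stand.

Things in the scene. Friction and masses are not known exactly. Their poses are not given: they have to be found in the camera images.
- cover_plate: Fixed aluminium plate, 170 (x) by 110 (y) mm, top face 24 mm above the table; origin at the centre of its underside, z up. A Z-shaped groove crosses it, 14 mm wide, 10 mm deep, dark floor 14 mm above the table; its centre line runs straight from one seam point to the next. Two black knobs, 18 mm across, stand 22 mm above the top face at plate x,y (-72,42) and (72,-42) mm.
- seam_start (a point): Start of the groove: centre of its square pocket, 26 x 26 mm, on the floor, at plate x,y (-64,-24) mm. Axes of all seam points as the plate's.
- seam_bend1 (a point): First bend of the groove (45 degrees), centre line, on the floor, at plate (-24,-24) mm.
- seam_mid (a point): Middle of the groove (plate centre), on the floor.
- seam_bend2 (a point): Second bend of the groove, centre line, on the floor, at plate (24,24) mm.
- seam_end (a point): Plain blind end of the groove, centre line, on the floor, at plate (64,24) mm, 7 mm before the end wall.
- white_box: Loose white flat box, 57 mm (x) by 89 mm (y) by 31 mm high, about 0.1 kg, origin at the centre of its underside. At the start it lies flat on the plate across the middle of the groove.
- mat: Fixed black square rubber mat, 120 x 120 x 4 mm, on the table; origin at the centre of its underside, top at 4 mm. It lies either to the left or to the right of the plate, the fork stand on the other side. On the right a hotplate, 0.1 m high with a cup on it, stands at y below -0.12 m; on the left the tall bottle may stand close behind. A wall shelf hangs 0.65 m above the table from x = 0.59 m back: keep carries low.
- fork_stand: Fixed stand, origin at its underside on the line below the seat: foot 12 mm high (x -50 to 60, y -45 to 45 mm), column at x 28 to 52, and at the top a level fork, 62 mm wide, 10 mm thick, upper face 110 mm above the table. Its slot is 24 mm wide, open to stand -x (prongs end at x -29), closed at x 12. Only the probe rises above the fork.
- fork_seat (a point): Point where the centre of the probe's collar underside rests: middle of the slot, on the fork's upper face.
- probe: Loose upright probe, 136 mm long, 0.12 kg; origin at the bottom of its ball tip, z up along it. From the tip: 8 mm ball, 6 mm stem to 28 mm, 14 mm shank to 75 mm, round collar 38 mm across at 75 to 83 mm, square handle 22 x 22 mm (sides along its x, y) at 83 to 133 mm. It hangs by the collar in the fork, tip 35 mm above the table; lifts straight up, and is lowered straight back.
- probe_tip (a point): Lowest point of the probe's ball tip.
- probe_grip (a point): Middle of the square handle, on the probe's axis, 108 mm above the tip.
- oil_bottle: Loose tall white bottle, 62 mm diameter, 172 mm high; origin at its underside. A bystander: leave it alone.
- brown_jar: Loose brown jar, 55 mm diameter, 74 mm high; origin at its underside. A bystander.
- bottle_100: Loose small clear bottle with blue cap, 56 mm diameter, 99 mm high; origin at its underside. A bystander.
- tall_vial: Loose slim vial, 28 mm diameter, 113 mm high; origin at its underside. A bystander.

How it is judged (in metres and radians):
On the way, in this order (a step that is already met when the one before it is completed fails the run):
1. the white box is lifted at least 16 mm clear of the plate (height (world z) of white_box above 0.04 m), for 0.05 s.
2. the white box lies flat and released on the mat, its centre within 45 mm of the mat's centre (horizontal distance between white_box and mat below 0.045 m and height (world z) of white_box below 0.008 m and angle between white_box's own z axis and vertical below 0.08 rad and linear speed of white_box below 0.02 m/s and contact force between white_box and the fingers below 0.2 N), for 0.2 s.
3. the probe tip is down in the square pocket at the start of the groove (horizontal distance between probe_tip and seam_start below 0.012 m and z of probe_tip in the frame of cover_plate between 0.008 and 0.0215 m), for 0.1 s.
4. the probe tip, still in the groove, reaches the first bend (horizontal distance between probe_tip and seam_bend1 below 0.008 m and z of probe_tip in the frame of cover_plate between 0.008 and 0.0215 m), for 0.05 s.
5. the probe tip, still in the groove, reaches the middle (horizontal distance between probe_tip and seam_mid below 0.008 m and z of probe_tip in the frame of cover_plate between 0.008 and 0.0215 m), for 0.05 s.
6. the probe tip, still in the groove, reaches the second bend (horizontal distance between probe_tip and seam_bend2 below 0.008 m and z of probe_tip in the frame of cover_plate between 0.008 and 0.0215 m), for 0.05 s.
7. the probe tip, still in the groove, reaches the plain end (horizontal distance between probe_tip and seam_end below 0.008 m and z of probe_tip in the frame of cover_plate between 0.008 and 0.0215 m), for 0.05 s.
At the end, for the whole second after the job is handed in: The white box lies flat and still on the mat, its centre within 45 mm of the mat's centre; the probe hangs upright (within 0.1 rad) and still by its collar in the fork, its axis within 12 mm of the seat point (horizontal distance between white_box and mat below 0.045 m and height (world z) of white_box below 0.008 m and angle between white_box's own z axis and vertical below 0.08 rad and linear speed of each of white_box, probe below 0.02 m/s and horizontal distance between probe and fork_seat below 0.012 m and z of probe_tip in the frame of fork_seat between -0.079 and -0.072 m and angle between probe's own z axis and vertical below 0.1 rad); the robot touches nothing.
It fails at once if the probe tip left the groove between its two ends, or touched the plate there beside it (tip 0 to 10 mm above the top face) (x of probe_tip in the frame of cover_plate between -0.05 and 0.054 m and y of probe_tip in the frame of cover_plate between -0.06 and 0.06 m and z of probe_tip in the frame of cover_plate between 0.024 and 0.034 m).
It fails at once if the probe was moved faster than 60 mm/s with its tip in the groove (x of probe_tip in the frame of cover_plate between -0.05 and 0.054 m and y of probe_tip in the frame of cover_plate between -0.06 and 0.06 m and z of probe_tip in the frame of cover_plate between 0.005 and 0.0235 m and linear speed of probe above 0.06 m/s).
It fails at once if the probe was pressed on the plate with more than 25 N (contact force between probe and cover_plate above 25 N).
It fails at once if a bottle, the jar or the vial was moved by more than 20 mm or tipped (distance of any of oil_bottle, brown_jar, bottle_100, tall_vial from where it was at the start of the episode above 0.02 m or angle between any of oil_bottle, brown_jar, bottle_100, tall_vial's own z axis and vertical above 0.3 rad).
It also fails if it takes over 72 s, if anything falls off the work surface, if the arm or the gripper's body presses on something with over 40 N, if the wrist force passes 120 N, or if a joint passes its speed limit or range.

## Robot

A 7-joint arm with a two-finger parallel gripper is mounted at the origin on a cart in front of the work surface, level with it; the furniture and walls round the work are solid. World frame = base frame: x ahead of the robot, y to its left, z up, the work surface at z = 0. Lengths are in mm, angles in rad, forces in N, time in s.
With the tool pointing down it reaches from about 425 to 875 mm from the base axis. Payload 8.4 kg.
Tool frame: the origin (TCP) lies between the finger pads; the fingertips stand 8 mm ahead of it and the grasp point (between the pads) lies 11 mm behind it (ctrl.tips_ahead is the distance from the TCP to the fingertips, in mm); z points along the fingers, y is the line along which they close (so a half turn about z gives the same grasp; the last joint's range is limited). The gripper opens to 87 mm and grips with 3 to 60 N. Pads are 19 mm wide; open, the fingers measure 117 mm over their backs; the gripper's body (75 mm by 190 mm) begins 51 mm behind the grasp point.
Start: joints at [-1.429, 0.333, 0.04, 1.465, -0.013, 1.343, -0.059], TCP at [155.014, 631.215, 197.246] pointing down, gripper open.
Joint ranges: [-2.58, 2.58], [-0.38, 2.09], [-1.3, 1.39], [0.25, 2.4], [-1.5, 4.64], [0.08, 2.09], [-2.65, 2.65]. Speed limits (rad/s): [2.22, 2.22, 2.79, 2.79, 3.14, 3.14, 3.14].

## Interface

Orientations are given as a unit quaternion [x, y, z, w].
In Python, from plant import ctrl gives the robot as it stands.
- The arm moves only by the tool carry_out, never from a script. Its argument "moves" is a list of rows, each a list of 5 numbers: the shift along the tool's x, y, z in units of 40 mm (1.0 is 40 mm), then the turn about the tool's z in units of 6 degrees (1.0 is 6 degrees), then the finger opening in mm, from 0 to 87. A call has exactly 10 rows; each row is the pose to reach, as a shift and turn from the pose commanded when the call began, along the tool's axes at that moment; what a row does not reach only later rows make up. A row lasts 1/12 s, in which the tool goes at most 41.7 mm and 7.16 degrees, less where a joint would pass 70% of its speed; a pose out of reach is approached as far as the arm can. A call with a gripper value outside its range is refused whole. The fingers move at their own pace and stop on an object; "squeeze" is the grip in N (left out, the last holds). Time passes only in rows, so rows that repeat a pose let the fingers close, or fill a call up. It gives the time, the measured TCP pose, the force, the opening and the grip force at its end, in the units of the state.
- ctrl.sense(): the state, without advancing time (a new reading comes with each control period).
- ctrl.camera(name): name is "scene" or "top" or "wrist"; returns a dict with "img" (480x640x3 uint8, red, green, blue), "vertical_fov" (degrees; the focal length in pixels is half the picture's height over the tangent of half this angle, whatever the lens; pixels are square), "cx", "cy" (the principal point, pixels), "xyz" and "rotation" of the camera in the world. Camera axes: x right, y up, looking along -z (the intrinsics and any distortion apply to the point x, -y, -z); pixel columns grow to the right and rows downward; lengths in mm; the calibration is good to about 2 mm. A picture is of the moment at which its call begins. There is no depth.
- ctrl.job_done(): hands the job in; it is judged then, once.
The state is a dict: "time_s": time; "qpos": joint angles; "joint_vel": joint speeds; "joint_torque": joint torques, N m; "eef_pos": TCP position; "eef_rot": TCP orientation; "ft_force": force on the tool from outside, world axes, zero at the start; "ft_torque": the same for the moment, N m; "width": opening from 0.0 (shut) to 1.0 (fully open); "gripper_force": force on a finger pad.
Only numpy, scipy, OpenCV 4.12 (cv2) and the standard library are available. Lean on these libraries where they do the work, as an engineer would, in place of code of your own. Each camera call takes 0.05 s, during which the arm holds its last target. There are 200 camera calls.

## Working session

There is one attempt and no reset: what is moved stays moved. The work goes in short steps, Python scripts to look and compute and a tool call to move; the robot and the scene stay as the last step left them, time stands still between calls to the robot, and variables do not carry over. Pictures are saved under pics/ and viewed, at most 10 in all, crops included, and the job is handed in when it is done.

Besides the shell and the picture viewer there is one more tool, called after "Call:" as name(argument=value, ...), one argument or row to a line, values as JSON. carry_out: Moves the arm, as the interface text tells. Its arguments: {"type":"object","properties":{"moves":{"type":"array","items":{"type":"array","items":{"type":"number"}}},"squeeze":{"type":"number"}},"required":["moves"]}

```bash
ls; mkdir -p pics
cat > h.py <<'E'
import numpy as np, cv2
from scipy.spatial.transform import Rotation as R
from plant import ctrl
def snap(n,f):
    c=ctrl.camera(n); cv2.imwrite('pics/'+f,c['img'][:,:,::-1]); np.save('pics/'+f+'.npy',c,allow_pickle=True); return c
E
python3 - <<'E'
from h import *
for n in('scene','top'):
    c=snap(n,n+'0.png'); print({k:v for k,v in c.items() if k!='img'})
s=ctrl.sense();print(s['time_s'],s['eef_pos'],s['eef_rot'],s['ft_force'])
E
```

```text
pics
{'vertical_fov': 52.824484533686785, 'cx': 316.69447089814884, 'cy': 233.08422848765974, 'xyz': array([ 213.23772831, -381.12827261,  640.44318445]), 'rotation': array([ 0.42302415, -0.13386071, -0.24729037,  0.86138223])}
{'vertical_fov': 55.64012640580384, 'cx': 314.3300377660597, 'cy': 241.19993139250545, 'xyz': array([ 471.01183946,  172.84062786, 1032.73250416]), 'rotation': array([-0.04686409,  0.04366845,  0.70664429, -0.70466352])}
0.1 [154.90613722 630.79534426 196.44726682] [ 1.20086767e-01  9.92763126e-01 -7.37053011e-04 -3.78623487e-05] [ 1.15417917  0.24207118 -0.34122458]
```

View pics/top0.png

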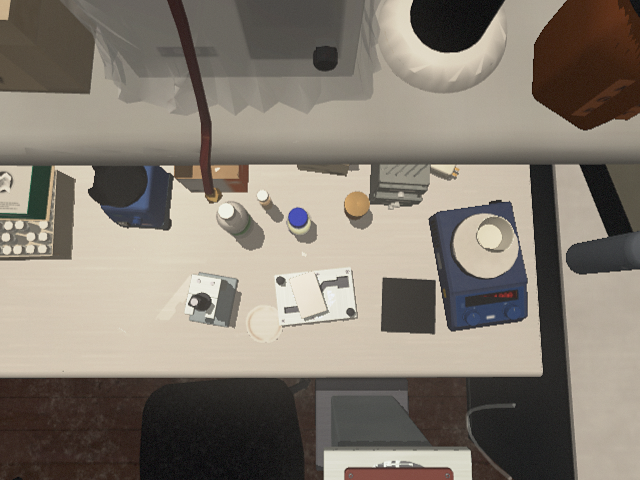

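View pics/scene0.png

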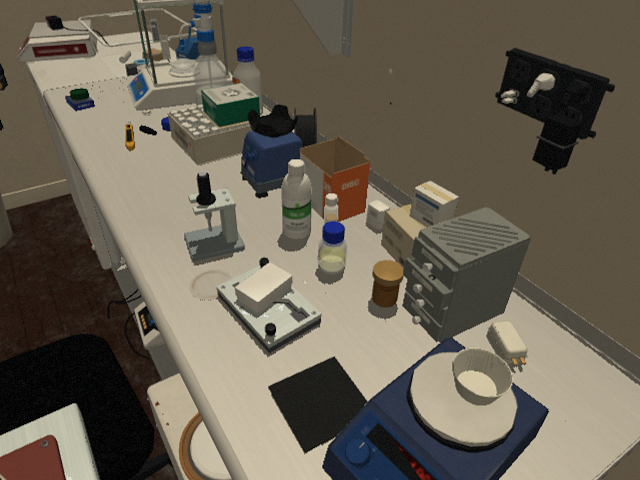

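The top view shows, from left to right, the fork stand (~212,300), the plate (~316,297) with the box on it, the mat (~408,305) and the hotplate. The bystanders stand behind the plate, and the arm isn't visible. The scene view shows the same layout. I'll enlarge crops for accurate pixels.

Run:
```python
from h import *
t=cv2.imread('pics/top0.png'); s=cv2.imread('pics/scene0.png')
cv2.imwrite('pics/tc1.png',cv2.resize(t[255:335,180:380],None,fx=4,fy=4,interpolation=cv2.INTER_CUBIC))
cv2.imwrite('pics/sc1.png',cv2.resize(s[165:365,175:335],None,fx=3,fy=3,interpolation=cv2.INTER_CUBIC))
```

```text
(no output)
```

View pics/tc1.png

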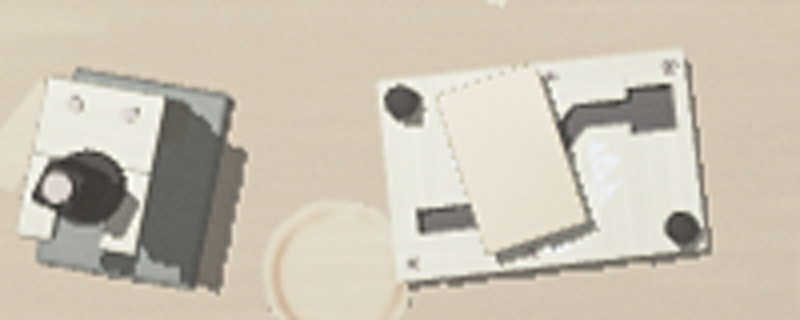

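View pics/sc1.png

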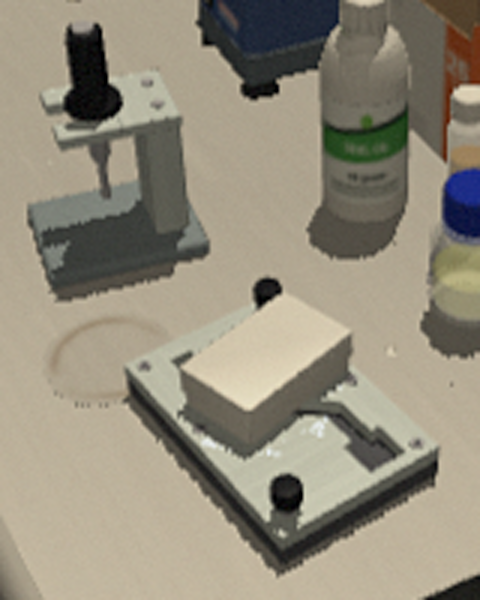

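The crops give clear corners for the plate, pocket, knobs, box top, fork and foot. The pocket is at the far right and the plain end at the near left, so plate yaw is about +90°. I'll fit the poses from both cameras.

```bash
cat >> h.py <<'E'
def proj(c,P):
    p=R.from_quat(c['rotation']).inv().apply(np.atleast_2d(P)-c['xyz'])
    f=240/np.tan(np.radians(c['vertical_fov']/2))
    return np.c_[c['cx']+f*p[:,0]/-p[:,2], c['cy']-f*p[:,1]/-p[:,2]]
def world(q,L):
    c,s=np.cos(q[2]),np.sin(q[2]); L=np.array(L,float)
    return np.c_[q[0]+c*L[:,0]-s*L[:,1], q[1]+s*L[:,0]+c*L[:,1], L[:,2]]
def fit(obs,q0):  # obs: list of (cam, [local pts],[pixels])
    from scipy.optimize import least_squares
    r=lambda q:np.concatenate([(proj(c,world(q,L))-px).ravel() for c,L,px in obs])
    s=least_squares(r,q0,x_scale=[1,1,.01],loss='soft_l1'); return s.x,r(s.x).reshape(-1,2)
def load(f): return np.load('pics/'+f+'.png.npy',allow_pickle=True).item()
E
cat > p1.py <<'E'
from h import *
T=load('top0');S=load('scene0')
tp=lambda P:(np.array(P)+.5)/4-.5+[180,255]
sp=lambda P:(np.array(P)+.5)/3-.5+[175,165]
np.set_printoptions(precision=1,suppress=True)
def go(n,obs,q0):
    q,r=fit(obs,q0); print(n,q[:2],np.degrees(q[2])); print(r.T); 
    for o in obs:
        q1,_=fit([o],q0); print('   single',q1[:2],np.degrees(q1[2]))
    return q
go('plate',[(T,[(85,-55,24),(-85,-55,24),(-85,55,24),(85,55,24),(-77,-37,24),(-51,-37,24),(-77,-11,24),(72,-42,46),(-72,42,46),(71,17,24),(71,31,24)],
 tp([(378,82),(684,50),(710,247),(405,282),(671,83),(629,89),(677,128),(402,97),(682,225),(416,210),(419,232)])),
 (S,[(85,55,24),(-85,55,24),(-85,-55,24),(-72,42,46),(72,-42,46)],sp([(128,368),(283,540),(437,450),(287,484),(267,287)]))],[350,170,1.5])
go('box',[(T,[(28.5,-44.5,55),(28.5,44.5,55),(-28.5,44.5,55),(-28.5,-44.5,55)][2:]+[(28.5,-44.5,55),(28.5,44.5,55)],tp([(437,97),(497,251),(592,221),(540,66)][:0]+[(437,97),(497,251),(592,221),(540,66)])),
 (S,[(-28.5,44.5,55),(-28.5,-44.5,55),(28.5,-44.5,55),(28.5,44.5,55)],sp([(283,294),(182,368),(248,410),(352,332)]))],[350,170,.3])
m=[(60,60,4),(60,-60,4),(-60,-60,4),(-60,60,4)]
go('mat',[(T,m,np.array([(384,278),(436,280),(434,333),(381,331)]))],[350,-20,0])
go('stand',[(T,[(52,31,110),(-29,31,110),(-29,-31,110),(-29,12,110),(-29,-12,110),(60,-45,12),(-50,-45,12),(60,45,12),(-50,45,12)],
 tp([(46,80),(20,235),(137,256),(54,240),(100,246),(235,95),(193,290),(78,68),(37,262)])),
 (S,[(52,-31,110),(52,31,110),(-29,-31,110),(-29,31,110),(-50,-45,12),(60,-45,12),(-50,45,12)],sp([(182,116),(140,74),(65,135),(42,97),(52,288),(208,244),(29,207)]))],[350,400,0])
E
python3 p1.py
```

```text
plate [480.2 174.9] 96.1536361638067
[[ 0.6  0.3 -0.2 -1.2  0.9 -0.3  0.8  0.2  0.9  0.6  0.5 -1.5 -0.6  0.9
  -0.3 -0.1]
 [-0.2 -0.6  0.1 -0.1 -0.4 -0.6  0.1  0.9  0.5 -0.2  0.7 -1.4 -0.8 -1.5
   0.1 -0.8]]
   single [480.3 175.6] 96.07233207459495
   single [479.8 172.9] 96.08320604539493
box [482.7 189.5] -71.23552363811818
[[ 0.5 -1.2  0.5 -0.1  0.1 -1.4  0.3  0.5]
 [-0.   1.3 -0.  -0.9 -1.1 -0.   1.2 -0.4]]
   single [482.8 189.5] -70.98503385384295
   single [482.6 189.4] -71.42801653787228
mat [458.3 -33.5] -3.3087629302100883
[[-1.1  0.1  1.  -0.1]
 [-1.  -0.1  1.1  0. ]]
   single [458.3 -33.5] -3.3087629302100883
stand [468.2 402.7] -9.843549037475114
[[ 1.4 -0.3  0.7  0.5  0.7 -0.2  0.9 -0.2  0.1 -0.   6.  -2.5 -1.1 -0.7
   0.7 -1.5]
 [-1.2 -0.1 -0.1  0.2  0.8 -0.3  0.1 -0.3  0.2 -0.5 -2.2  1.6 -2.2 -3.1
  -1.  -1.6]]
   single [468.1 403.5] -9.998067691677024
   single [466.8 397.7] -8.454903443628409
```

```bash
cat >> h.py <<'E'
def ray(c,uv,z):
    f=240/np.tan(np.radians(c['vertical_fov']/2))
    d=R.from_quat(c['rotation']).apply([(uv[0]-c['cx'])/f,-(uv[1]-c['cy'])/f,-1])
    return c['xyz']+d*(z-c['xyz'][2])/d[2]
def delta(p,ang=None):  # move units to TCP p with tool y at ang deg
    s=ctrl.sense(); r=R.from_quat(s['eef_rot']); m=r.as_matrix()
    a=np.degrees(np.arctan2(m[1,1],m[0,1])); d=r.inv().apply(np.array(p)-s['eef_pos'])/40
    t=0 if ang is None else -((ang-a+180)%360-180)/6
    print('t',round(s['time_s'],2),'pos',s['eef_pos'].round(1),'ang',round(a,1),'z',m[:,2].round(3),'F',s['ft_force'].round(1),'g',round(s['gripper_force'],1),'w',round(s['width']*87,1),'-> d',d.round(3),'turn',round(t,2))
E
python3 - <<'E'
from h import *
T=load('top0')
for n,uv,z in [('oil',(228,211),170),('jar',(357,204),74),('b100',(298,216),99),('vial',(263,196),113),('hot',(432,215),100),('hot2',(447,328),100)]: print(n,ray(T,uv,z).round())
delta([482.7,189.5,110],109)
E
```

```text
oil [641. 343. 170.]
jar [675.  85.  74.]
b100 [644. 211.  99.]
vial [684. 283. 113.]
hot [645. -68. 100.]
hot2 [414. -90. 100.]
t 0.1 pos [154.9 630.8 196.4] ang 76.2 z [-0.    -0.001 -1.   ] F [ 1.2  0.2 -0.3] g 0.0 w 87.0 -> d [-10.589  -8.757   2.175] turn -5.47
```

Call:
carry_out(
  moves=[
    [-0.4,-0.3,0,-0.3,87],
    [-1.1,-0.9,0,-0.8,87],
    [-1.8,-1.5,0,-1.3,87],
    [-2.5,-2.1,0,-1.9,87],
    [-3.2,-2.7,0.1,-2.5,87],
    [-3.9,-3.3,0.2,-3.1,87],
    [-4.6,-3.9,0.3,-3.7,87],
    [-5.3,-4.5,0.4,-4.3,87],
    [-6.0,-5.1,0.5,-4.9,87],
    [-6.7,-5.7,0.6,-5.5,87],
  ],
)

```text
time_s: 0.93
eef_pos: [361.5, 344.1, 172.9]
eef_rot: [-0.168, 0.986, -0.0, -0.0]
ft_force: [0.8, 0.2, 0.3]
width: 0.999
gripper_force: 0.0
```

```bash
python3 -c "
from h import *
delta([482.7,189.5,140],109)"
```

```text
t 0.93 pos [361.5 344.1 172.9] ang 109.4 z [-0. -0. -1.] F [0.8 0.2 0.3] g 0.0 w 86.9 -> d [-1.576 -4.65   0.822] turn 0.06
```

Call:
carry_out(
  moves=[
    [-0.3,-0.8,0.1,0,87],
    [-0.6,-1.7,0.3,0,87],
    [-0.9,-2.6,0.4,0,87],
    [-1.2,-3.5,0.6,0,87],
    [-1.4,-4.2,0.75,0,87],
    [-1.58,-4.65,0.82,0,87],
    [-1.58,-4.65,0.82,0,87],
    [-1.58,-4.65,0.82,0,87],
    [-1.58,-4.65,0.82,0,87],
    [-1.58,-4.65,0.82,0,87],
  ],
)

```text
time_s: 1.77
eef_pos: [481.0, 192.3, 140.5]
eef_rot: [-0.168, 0.986, 0.0, -0.0]
ft_force: [-0.3, 0.3, -0.6]
width: 1.0
gripper_force: 0.0
```

```bash
python3 -c "
from h import *
c=snap('wrist','w1.png')
np.set_printoptions(precision=1,suppress=True)
print(c['xyz'],c['vertical_fov'])
print(proj(c,world([482.7,189.5,np.radians(-71.2)],[(28.5,44.5,55),(28.5,-44.5,55),(-28.5,-44.5,55),(-28.5,44.5,55)])))
print(proj(c,world([480.2,174.9,np.radians(96.15)],[(85,-55,24),(-85,-55,24),(-85,55,24),(85,55,24),(-77,-37,24),(-51,-37,24),(-51,-11,24),(71,17,24),(71,31,24),(72,-42,46),(-72,42,46)])))
delta([482.7,189.5,38],109)"
```

```text
[411.8 167.4 327. ] 58.987879944145284
[[275.4 299.3]
 [272.7 169.7]
 [362.3 170.6]
 [357.7 300. ]]
[[391.3 308.9]
 [173.4 261.4]
 [195.5 112.6]
 [433.5 169.9]
 [187.5 241.3]
 [222.1 249. ]
 [228.1 215.7]
 [399.6 216.6]
 [405.  198.1]
 [383.6 301.9]
 [202.8 137.2]]
t 1.82 pos [481.1 192.3 140.5] ang 109.3 z [-0.  0. -1.] F [-0.7  0.4 -0.3] g 0.0 w 86.9 -> d [-0.  -0.1  2.6] turn 0.05
```

View pics/w1.png

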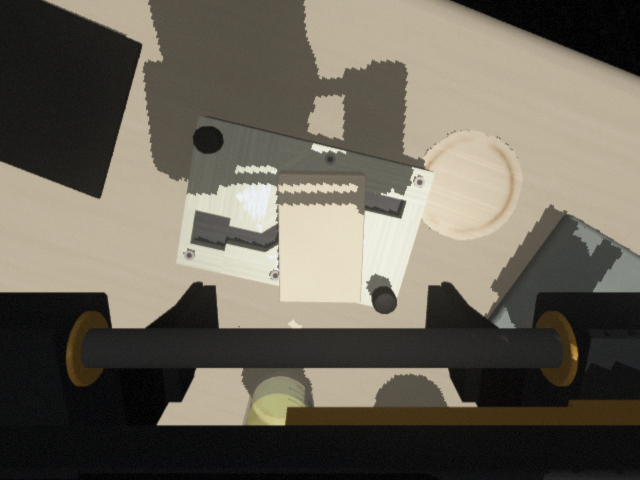

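The wrist view shows the plate and box within about 4 px of my fit (box edges at columns 279 and 362). The box is centred between the finger pads at 217 and 429. I'll descend and grip.

Call:
carry_out(
  moves=[
    [0,-0.05,0.4,0,87],
    [0,-0.05,0.9,0,87],
    [0,-0.05,1.4,0,87],
    [0,-0.05,1.9,0,87],
    [0,-0.05,2.3,0,87],
    [0,-0.05,2.5,0,87],
    [0,-0.05,2.6,0,87],
    [0,-0.05,2.6,0,70],
    [0,-0.05,2.6,0,45],
    [0,-0.05,2.6,0,45],
  ],
  squeeze=15,
)

```text
time_s: 2.65
eef_pos: [483.1, 189.6, 37.5]
eef_rot: [-0.167, 0.986, 0.0, 0.001]
ft_force: [-0.4, 0.1, -0.3]
width: 0.853
gripper_force: 0.0
```

Call:
carry_out(
  moves=[
    [0,0,0,0,45],
    [0,0,0,0,45],
    [0,0,0,0,45],
    [0,0,0,0,45],
    [0,0,-0.1,0,45],
    [0,0,-0.3,0,45],
    [0,0,-0.6,0,45],
    [0,0,-1.0,0,45],
    [0,0,-1.3,0,45],
    [0,0,-1.4,0,45],
  ],
)

```text
time_s: 3.48
eef_pos: [483.7, 189.6, 95.0]
eef_rot: [-0.167, 0.986, 0.001, 0.002]
ft_force: [0.5, 0.6, 0.6]
width: 0.517
gripper_force: 0.0
```

```bash
python3 -c "
from h import *
delta([458,-28,96],178)"
```

```text
t 3.48 pos [483.7 189.6  95. ] ang 109.2 z [ 0.003  0.002 -1.   ] F [0.5 0.6 0.6] g 0.0 w 45.0 -> d [ 2.394 -4.927 -0.036] turn -11.47
```

```bash
python3 -c "
from h import *
c=snap('wrist','w2.png');c=snap('top','top2.png')
a=cv2.imread('pics/w2.png');b=cv2.imread('pics/top2.png')[255:335,240:380]
cv2.imwrite('pics/c2.png',np.hstack([cv2.resize(a[:400,100:560],None,fx=.9,fy=.9),cv2.resize(cv2.resize(b,None,fx=2.7,fy=2.7),(378,360))]))"
```

```text
(no output)
```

View pics/c2.png

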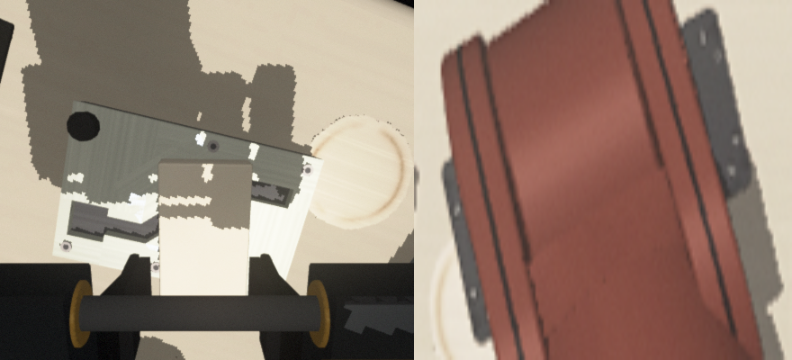

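The box looks unmoved: the fingers closed too slowly, so the lift began before they gripped. I'll check its position against a prediction.

```bash
python3 -c "
from h import *
c=load('w2')
np.set_printoptions(precision=1,suppress=True)
print(proj(c,world([482.7,189.5,np.radians(-71.2)],[(28.5,44.5,55),(28.5,-44.5,55),(-28.5,-44.5,55),(-28.5,44.5,55)])))
delta([483,189.5,38],109)"
```

```text
[[273.3 327.9]
 [269.5 176.1]
 [376.7 176.9]
 [370.1 328.5]]
t 3.58 pos [483.1 189.5  93.6] ang 109.2 z [ 0.  0. -1.] F [-0.7 -0.2 -0.9] g 0.0 w 45.0 -> d [0.  0.  1.4] turn 0.03
```

Call:
carry_out(
  moves=[
    [0,0,0,0,87],
    [0,0,0,0,87],
    [0,0,0,0,87],
    [0,0,0,0,87],
    [0,0,0,0,87],
    [0,0,0,0,87],
    [0,0,0,0,87],
    [0,0,0,0,87],
    [0,0,0,0,87],
    [0,0,0,0,87],
  ],
)

```text
time_s: 4.42
eef_pos: [482.4, 189.1, 92.5]
eef_rot: [-0.167, 0.986, -0.0, -0.0]
ft_force: [-0.2, 1.2, 0.5]
width: 0.996
gripper_force: 0.0
```

Call:
carry_out(
  moves=[
    [0,0,0.3,0,87],
    [0,0,0.7,0,87],
    [0,0,1.1,0,87],
    [0,0,1.35,0,87],
    [0,0,1.4,0,87],
    [0,0,1.4,0,40],
    [0,0,1.4,0,40],
    [0,0,1.4,0,40],
    [0,0,1.4,0,40],
    [0,0,1.4,0,40],
  ],
)

```text
time_s: 5.25
eef_pos: [482.8, 189.4, 37.1]
eef_rot: [-0.167, 0.986, 0.0, 0.0]
ft_force: [-0.1, 0.0, -0.0]
width: 0.7
gripper_force: 0.0
```

Call:
carry_out(
  moves=[
    [0,0,0,0,40],
    [0,0,0,0,40],
    [0,0,0,0,40],
    [0,0,0,0,40],
    [0,0,0,0,40],
    [0,0,0,0,40],
    [0,0,0,0,40],
    [0,0,0,0,40],
    [0,0,0,0,40],
    [0,0,0,0,40],
  ],
)

```text
time_s: 6.08
eef_pos: [482.4, 189.1, 36.4]
eef_rot: [-0.167, 0.986, -0.0, -0.0]
ft_force: [-0.2, -0.4, 0.6]
width: 0.458
gripper_force: 0.0
```

Width is 40 mm with zero force, so nothing is gripped. I'll look from the scene camera.

```bash
python3 -c "
from h import *
c=snap('wrist','w3.png');c=snap('scene','s3.png')
a=cv2.imread('pics/w3.png');b=cv2.imread('pics/s3.png')
print(proj(c,[[482.4,189,28.4],[482.4,189,47.4]]))
cv2.imwrite('pics/c3.png',np.hstack([cv2.resize(a,(427,320)),cv2.resize(b[165:385,120:370],(370,320))]))"
```

```text
[[264.34240941 292.16248709]
 [263.86716818 284.42793135]]
```

View pics/c3.png

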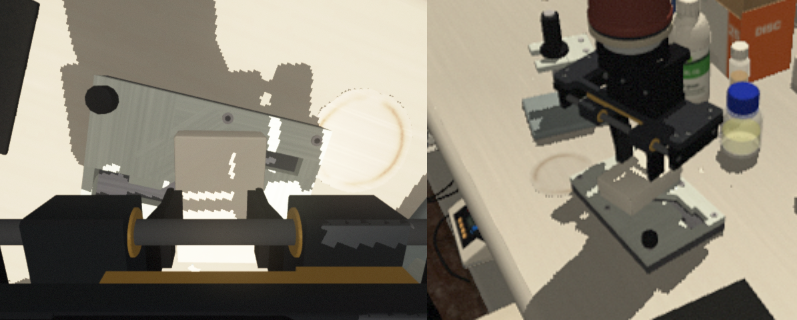

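```bash
python3 -c "
from h import *
c=load('s3');b=cv2.imread('pics/s3.png')
np.set_printoptions(precision=0,suppress=True)
ty=np.array([np.cos(np.radians(109)),np.sin(np.radians(109)),0])
o=np.array([482.4,189,28.4])
print((proj(c,[o,o+ty*20,o-ty*20,o+ty*28,o-ty*28])-[200,225])*6)
cv2.imwrite('pics/c4.png',cv2.resize(b[225:325,200:330],None,fx=6,fy=6,interpolation=cv2.INTER_CUBIC))"
```

```text
[[386. 403.]
 [338. 373.]
 [436. 433.]
 [319. 362.]
 [456. 446.]]
```

View pics/c4.png

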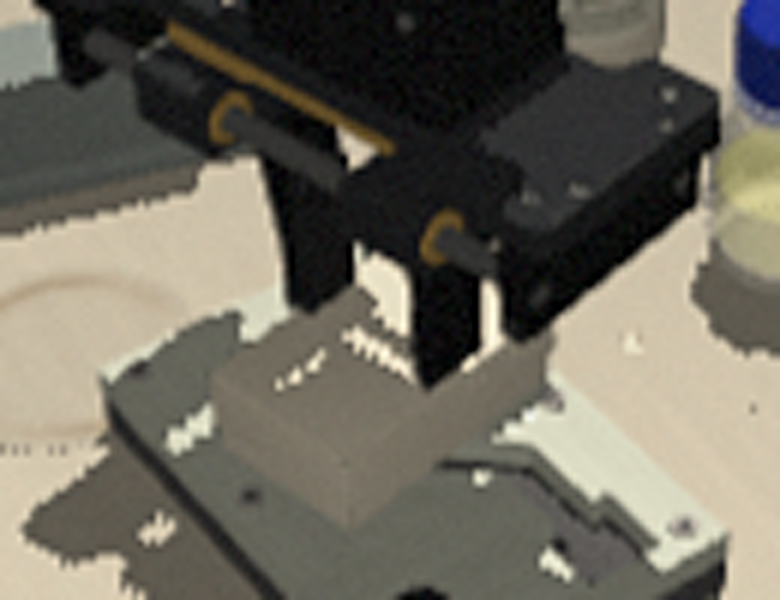

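The near fingertip ends at about crop (428,388), right at the box's top edge, with no finger in front of the near side. So the tips are probably just above the box top, higher than the stated TCP implies. I'll check that numerically.

```bash
python3 -c "
from h import *
c=load('s3')
np.set_printoptions(precision=0,suppress=True)
print('tips',ctrl.tips_ahead,[a for a in dir(ctrl) if a[0]!='_'])
ty=np.array([np.cos(np.radians(109)),np.sin(np.radians(109)),0]);tx=np.array([-ty[1],ty[0],0])
for z in (28,40,50,57,65):
  o=np.array([482.4,189,z]); 
  print(z,((proj(c,[o-ty*k+tx*j for k in(20,34) for j in (-9.5,9.5)]+[o+ty*k+tx*j for k in(20,34) for j in (-9.5,9.5)])-[200,225])*6).tolist())
w=load('w1'); 
print(proj(w,[[481,192.3,140.5],[481,192.3,132]]))
delta([483,189.5,38],109)
" | sed 's/\(\.[0-9]\)[0-9]*/\1/g'
```

```text
tips 8.0 ['Unreachable', 'camera', 'job_done', 'sense', 'tips_ahead']
28 [[457.1, 416.7], [413.6, 452.0], [492.4, 438.1], [449.0, 473.9], [359.5, 357.5], [315.6, 391.2], [326.3, 337.4], [282.3, 370.5]]
40 [[455.9, 387.6], [412.0, 422.7], [491.5, 408.9], [447.7, 444.6], [357.5, 328.5], [313.2, 362.0], [324.1, 308.4], [279.7, 341.4]]
50 [[454.9, 362.9], [410.7, 397.9], [490.7, 384.1], [446.6, 419.8], [355.9, 303.9], [311.2, 337.4], [322.2, 283.9], [277.4, 316.8]]
57 [[454.2, 345.4], [409.7, 380.4], [490.1, 366.6], [445.8, 402.2], [354.7, 286.5], [309.8, 319.9], [320.9, 266.6], [275.8, 299.4]]
65 [[453.4, 325.2], [408.6, 360.1], [489.5, 346.4], [444.9, 381.9], [353.3, 266.5], [308.1, 299.7], [319.3, 246.5], [274.0, 279.3]]
[[322. 284.]
 [322. 278.]]
t 6.1 pos [482. 189.  36.] ang 109.2 z [ 0. -0. -1.] F [-0. -0.  0.] g 0.0 w 40.2 -> d [-0.  0. -0.] turn 0.0
```

```bash
cat > tipz.py <<'E'
from h import *
import sys
def prof(c,pos,ang,w,zs=range(20,90,3)):
    ty=np.array([np.cos(np.radians(ang)),np.sin(np.radians(ang)),0])
    g=cv2.cvtColor(c['img'],cv2.COLOR_RGB2GRAY).astype(np.float32)
    for k in (4,10,15):
      o=np.array([[pos[0],pos[1],z] for z in zs])-ty*(w/2+k)
      p=proj(c,o).astype(np.float32)
      print(k,[(z,int(v)) for z,v in zip(zs,cv2.remap(g,p[:,:1],p[:,1:],cv2.INTER_LINEAR).ravel())])
if __name__=='__main__':
    prof(load('s3'),[482.4,189],109,40)
E
python3 tipz.py
```

```text
4 [(20, 59), (23, 95), (26, 107), (29, 108), (32, 107), (35, 107), (38, 108), (41, 108), (44, 109), (47, 112), (50, 116), (53, 97), (56, 37), (59, 6), (62, 5), (65, 7), (68, 12), (71, 7), (74, 8), (77, 12), (80, 9), (83, 10), (86, 14), (89, 6)]
10 [(20, 78), (23, 46), (26, 99), (29, 113), (32, 109), (35, 108), (38, 106), (41, 108), (44, 109), (47, 109), (50, 109), (53, 110), (56, 112), (59, 113), (62, 103), (65, 37), (68, 12), (71, 2), (74, 15), (77, 13), (80, 13), (83, 4), (86, 8), (89, 11)]
15 [(20, 201), (23, 160), (26, 49), (29, 98), (32, 113), (35, 109), (38, 106), (41, 106), (44, 107), (47, 107), (50, 107), (53, 109), (56, 110), (59, 113), (62, 114), (65, 164), (68, 202), (71, 74), (74, 1), (77, 4), (80, 11), (83, 8), (86, 2), (89, 4)]
```

Call:
carry_out(
  moves=[
    [0,0,-0.1,0,87],
    [0,0,-0.1,0,87],
    [0,0,-0.1,0,87],
    [0,0,-0.1,0,87],
    [0,0,-0.1,0,87],
    [0,0,-0.1,0,87],
    [0,0,-0.1,0,87],
    [0,0,0,0,87],
    [0,0,0.15,0,87],
    [0,0,0.25,0,87],
  ],
)

```text
time_s: 7.02
eef_pos: [482.1, 189.0, 25.6]
eef_rot: [-0.167, 0.986, -0.0, -0.0]
ft_force: [0.2, -1.0, 0.3]
width: 0.992
gripper_force: 0.0
```

```bash
python3 -c "
from tipz import *
delta([482.7,189.5,20],109)
c=snap('scene','s4.png'); s=ctrl.sense(); prof(c,s['eef_pos'],109.2,87)
"
```

```text
t 7.02 pos [482.1 189.   25.6] ang 109.2 z [-0. -0. -1.] F [ 0.2 -1.   0.3] g 0.0 w 86.3 -> d [-0.018  0.007  0.14 ] turn 0.03
4 [(20, 98), (23, 113), (26, 195), (29, 184), (32, 89), (35, 74), (38, 109), (41, 107), (44, 64), (47, 2), (50, 10), (53, 10), (56, 15), (59, 13), (62, 8), (65, 11), (68, 9), (71, 6), (74, 11), (77, 22), (80, 21), (83, 13), (86, 21), (89, 31)]
10 [(20, 101), (23, 130), (26, 155), (29, 118), (32, 88), (35, 66), (38, 82), (41, 112), (44, 111), (47, 149), (50, 189), (53, 99), (56, 15), (59, 4), (62, 10), (65, 12), (68, 9), (71, 9), (74, 12), (77, 12), (80, 14), (83, 7), (86, 10), (89, 13)]
15 [(20, 99), (23, 103), (26, 105), (29, 91), (32, 94), (35, 73), (38, 61), (41, 84), (44, 98), (47, 112), (50, 180), (53, 217), (56, 219), (59, 172), (62, 64), (65, 8), (68, 5), (71, 12), (74, 7), (77, 8), (80, 7), (83, 11), (86, 10), (89, 10)]
```

The image profile puts the fingertips about 20 mm above the reported TCP height, not 8 mm below it. I'll use tip z = TCP z + 20 from here, which means descending to TCP z of about 10.

Call:
carry_out(
  moves=[
    [0,0,0.1,0,87],
    [0,0,0.2,0,87],
    [0,0,0.3,0,87],
    [0,0,0.38,0,87],
    [0,0,0.38,0,40],
    [0,0,0.38,0,40],
    [0,0,0.38,0,40],
    [0,0,0.38,0,40],
    [0,0,0.38,0,40],
    [0,0,0.38,0,40],
  ],
)

```text
time_s: 7.9
eef_pos: [482.5, 189.4, 11.5]
eef_rot: [-0.167, 0.986, 0.0, 0.0]
ft_force: [-0.5, 0.2, -0.3]
width: 0.654
gripper_force: 15.0
```

Call:
carry_out(
  moves=[
    [0,0,0,0,40],
    [0,0,0,0,40],
    [0,0,0,0,40],
    [0,0,0,0,40],
    [0,0,0,0,40],
    [0,0,0,0,40],
    [0,0,0,0,40],
    [0,0,0,0,40],
    [0,0,0,0,40],
    [0,0,0,0,40],
  ],
)

```text
time_s: 8.73
eef_pos: [482.5, 189.3, 11.4]
eef_rot: [-0.167, 0.986, 0.0, 0.0]
ft_force: [-1.0, 1.5, 4.8]
width: 0.651
gripper_force: 15.0
```

Call:
carry_out(
  moves=[
    [0,0,-0.1,0,40],
    [0,0,-0.3,0,40],
    [0,0,-0.6,0,40],
    [0,0,-0.9,0,40],
    [0,0,-1.2,0,40],
    [0,0,-1.4,0,40],
    [0,0,-1.5,0,40],
    [0,0,-1.5,0,40],
    [0,0,-1.5,0,40],
    [0,0,-1.5,0,40],
  ],
)

```text
time_s: 9.57
eef_pos: [482.0, 188.9, 70.6]
eef_rot: [-0.167, 0.986, -0.0, -0.0]
ft_force: [-0.4, -0.7, -1.6]
width: 0.651
gripper_force: 15.0
```

```bash
python3 -c "
from h import *
delta([458,-28,71],178)"
```

```text
t 9.57 pos [482.  188.9  70.6] ang 109.2 z [-0.001 -0.001 -1.   ] F [-0.4 -0.7 -1.6] g 15.0 w 56.6 -> d [ 2.35  -4.923 -0.005] turn -11.47
```

Call:
carry_out(
  moves=[
    [0.1,-0.2,0,-0.7,40],
    [0.3,-0.6,0,-1.8,40],
    [0.6,-1.2,0,-2.9,40],
    [0.9,-1.8,0,-4.0,40],
    [1.2,-2.5,0,-5.1,40],
    [1.5,-3.2,0,-6.2,40],
    [1.8,-3.8,0,-7.3,40],
    [2.1,-4.4,0,-8.4,40],
    [2.3,-4.8,0,-9.5,40],
    [2.35,-4.92,0,-10.6,40],
  ],
)

```text
time_s: 10.4
eef_pos: [459.2, 2.9, 63.3]
eef_rot: [-0.541, 0.841, -0.003, -0.013]
ft_force: [0.5, 0.6, -1.9]
width: 0.656
gripper_force: 15.0
```

Call:
carry_out(
  moves=[
    [0,0,0,-0.6,40],
    [0,0,0.2,-0.8,40],
    [0,0,0.5,-0.8,40],
    [0,0,0.9,-0.8,40],
    [0,0,1.2,-0.8,40],
    [0,0,1.5,-0.8,40],
    [0,0,1.65,-0.8,40],
    [0,0,1.75,-0.8,40],
    [0,0,1.8,-0.8,40],
    [0,0,1.8,-0.8,40],
  ],
)

```text
time_s: 11.23
eef_pos: [458.2, 1.8, -8.1]
eef_rot: [-0.575, 0.818, -0.003, -0.013]
ft_force: [-0.0, 0.2, -0.6]
width: 0.653
gripper_force: 15.0
```

```bash
python3 -c "
from h import *
delta([458,-28,-9],178)"
```

```text
t 11.23 pos [458.2   1.8  -8.1] ang 160.2 z [-0.019 -0.02  -1.   ] F [-0.   0.2 -0.6] g 15.0 w 56.8 -> d [ 0.701 -0.248  0.037] turn -2.96
```

```bash
python3 -c "
from h import *
s=ctrl.sense();print(s['qpos'].round(3),s['joint_vel'].round(3))"
```

```text
[-0.02   0.191 -0.104  2.112  0.049  0.861  2.642] [-0.002 -0.007 -0.002 -0.008 -0.005 -0.009  0.001]
```

Joint 7 reached its limit, so I'll use a tool angle of 150° instead. That still clears the hotplate.

Call:
carry_out(
  moves=[
    [0,0,-0.2,0.3,40],
    [0,0,-0.5,0.8,40],
    [0,0,-0.7,1.3,40],
    [0,0,-0.7,1.7,40],
    [0,0,-0.7,1.7,40],
    [0,0,-0.7,1.7,40],
    [0,0,-0.7,1.7,40],
    [0,0,-0.7,1.7,40],
    [0,0,-0.7,1.7,40],
    [0,0,-0.7,1.7,40],
  ],
)

```text
time_s: 12.07
eef_pos: [458.8, 2.4, 19.7]
eef_rot: [-0.5, 0.866, -0.004, -0.013]
ft_force: [0.5, 0.7, -1.9]
width: 0.651
gripper_force: 15.0
```

```bash
python3 -c "
from h import *
delta([458,-24,-7.5],150)"
```

```text
t 12.07 pos [458.8   2.4  19.7] ang 150.1 z [-0.018 -0.02  -1.   ] F [ 0.5  0.7 -1.9] g 15.0 w 56.6 -> d [ 0.563 -0.316  0.694] turn 0.01
```

Call:
carry_out(
  moves=[
    [0.1,-0.06,0,0,40],
    [0.25,-0.14,0,0,40],
    [0.4,-0.23,0.1,0,40],
    [0.5,-0.28,0.25,0,40],
    [0.56,-0.32,0.4,0,40],
    [0.56,-0.32,0.52,0,40],
    [0.56,-0.32,0.6,0,40],
    [0.56,-0.32,0.65,0,40],
    [0.56,-0.32,0.69,0,40],
    [0.56,-0.32,0.69,0,40],
  ],
)

```text
time_s: 12.9
eef_pos: [458.2, -23.7, -7.5]
eef_rot: [-0.5, 0.866, -0.004, -0.013]
ft_force: [0.5, 0.3, -0.1]
width: 0.657
gripper_force: 15.0
```

Call:
carry_out(
  moves=[
    [0,0,0,0,40],
    [0,0,0,0,50],
    [0,0,0,0,58],
    [0,0,0,0,65],
    [0,0,0,0,72],
    [0,0,0,0,80],
    [0,0,0,0,87],
    [0,0,0,0,87],
    [0,0,0,0,87],
    [0,0,-0.1,0,87],
  ],
)

```text
time_s: 13.73
eef_pos: [457.8, -23.9, -3.6]
eef_rot: [-0.5, 0.866, -0.004, -0.013]
ft_force: [-0.5, 0.2, 0.3]
width: 0.989
gripper_force: 0.0
```

```bash
python3 -c "
from h import *
delta([458,-24,120],150)"
```

```text
t 13.73 pos [457.8 -23.9  -3.6] ang 150.0 z [-0.019 -0.02  -1.   ] F [-0.5  0.2  0.3] g 0.0 w 86.1 -> d [ 0.084  0.015 -3.089] turn 0.01
```

Call:
carry_out(
  moves=[
    [0,0,-0.4,0,87],
    [0,0,-1.1,0,87],
    [0,0,-1.9,0.6,87],
    [0,0,-2.7,1.7,87],
    [0,0,-3.5,2.8,87],
    [0,0,-4.2,3.9,87],
    [0,0,-4.7,5.0,87],
    [0,0,-4.7,6.1,87],
    [0,0,-4.7,7.2,87],
    [0,0,-4.7,8.3,87],
  ],
)

```text
time_s: 14.57
eef_pos: [461.9, -20.1, 185.6]
eef_rot: [-0.086, 0.996, -0.009, -0.009]
ft_force: [0.0, -0.5, -0.9]
width: 0.998
gripper_force: 0.0
```

```bash
python3 -c "
from h import *
delta([420,340,182],80)"
```

```text
t 14.57 pos [461.9 -20.1 185.6] ang 99.9 z [-0.017 -0.02  -1.   ] F [ 0.  -0.5 -0.9] g 0.0 w 86.8 -> d [-0.517  9.048 -0.073] turn 3.32
```

Call:
carry_out(
  moves=[
    [0,0.4,0,0.3,87],
    [-0.1,1.2,0,0.8,87],
    [-0.2,2.1,0,1.4,87],
    [-0.2,3.0,0,2.0,87],
    [-0.3,3.9,0,2.6,87],
    [-0.3,4.8,0,3.2,87],
    [-0.4,5.7,0,3.3,87],
    [-0.4,6.6,0,3.3,87],
    [-0.5,7.5,0,3.3,87],
    [-0.5,8.4,0,3.3,87],
  ],
)

```text
time_s: 15.4
eef_pos: [421.6, 315.6, 179.2]
eef_rot: [0.084, 0.996, -0.011, -0.008]
ft_force: [1.8, -0.2, 0.2]
width: 0.998
gripper_force: 0.0
```

```bash
python3 -c "
from h import *
np.set_printoptions(precision=1,suppress=True)
c=snap('wrist','w5.png')
q=[468,402.5,np.radians(-9.9)]
print(proj(c,world(q,[(52,31,110),(52,-31,110),(-29,-31,110),(-29,31,110),(0,0,118),(0,0,168)])))
t=snap('top','top5.png');a=cv2.imread('pics/w5.png');b=cv2.imread('pics/top5.png')[260:350,340:450]
cv2.imwrite('pics/c5.png',np.hstack([a,cv2.resize(b,(160,131)) if 0 else np.vstack([cv2.resize(b,(160,131)),np.zeros((349,160,3),np.uint8)])]))
delta([420,340,182],80)"
```

```text
[[508.5 365.9]
 [415.8 364.3]
 [424.  248.8]
 [524.  250.1]
 [473.5 297.7]
 [505.3 335.6]]
t 15.5 pos [418.8 320.2 178.9] ang 80.9 z [-0. -0. -1.] F [-1.  -0.7  0.6] g 0.0 w 87.2 -> d [ 0.1  0.5 -0.1] turn 0.15
```

View pics/c5.png

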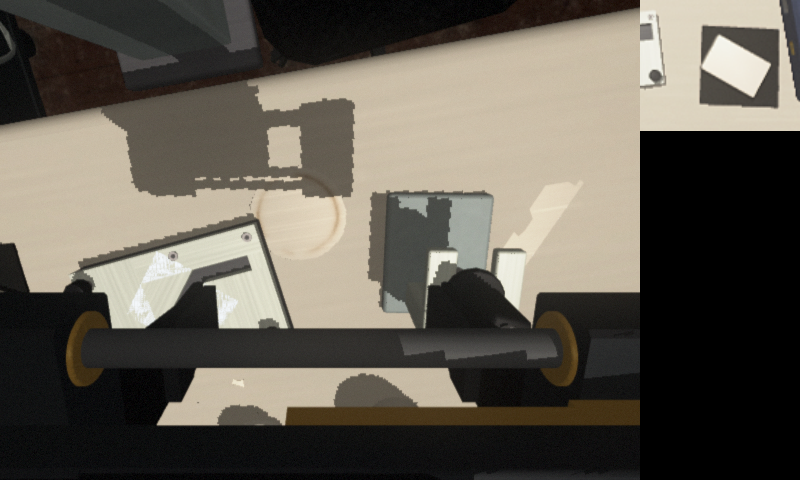

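The box lies centred on the mat. The fork prongs are at columns 428 and 525 and row 250, matching the fit with the usual +3 px wrist bias, and the tool tilt is gone. Next I'll measure the probe axis from the initial images.

```bash
python3 -c "
from h import *
T=load('top0');S=load('scene0')
tp=lambda P:(np.array(P)+.5)/4-.5+[180,255]
sp=lambda P:(np.array(P)+.5)/3-.5+[175,165]
print('collar',ray(T,tp([94,188]),118).round(1),ray(S,sp([93,100]),118).round(1))
print('top',ray(T,tp([60,187]),168).round(1),ray(S,sp([84,27]),170).round(1))
# dark blob of probe in both images vs model silhouette: best xy
from scipy.optimize import minimize
import itertools
def model(q,yaw=-9.9):
    L=[];a=np.arange(0,2*np.pi,.3)
    col=[(19*np.cos(t),19*np.sin(t),z) for t in a for z in (110,118)]
    h=[(x,y,z) for x in(-11,11) for y in(-11,11) for z in(118,168)]
    W=lambda P:world([q[0],q[1],np.radians(yaw)],P)
    return W(col),W(h)
def mask(c,q,yaw,k=8):
    m=np.zeros((480*k,640*k),np.uint8)
    for P in model(q,yaw): cv2.fillConvexPoly(m,cv2.convexHull(((proj(c,P)+.5)*k).astype(np.int32)),255)
    return cv2.resize(m,(640,480),interpolation=cv2.INTER_AREA)/255.
for n,c,(u0,u1,v0,v1) in (('T',T,(185,215,288,315)),('S',S,(188,222,165,208))):
    g=cv2.cvtColor(c['img'],cv2.COLOR_RGB2GRAY)[v0:v1,u0:u1]; d=(g<75).astype(float)
    best=min((( (mask(c,(x,y),-9.9,4)[v0:v1,u0:u1]-d)**2).sum(),x,y) for x in np.arange(458,480,2) for y in np.arange(392,414,2))
    print(n,best)
"
```

```text
collar [467.9 399.1 118. ] [467.3 396.9 118. ]
top [468.6 402.8 168. ] [469.4 400.9 170. ]
T (np.float64(174.04638216070742), np.int64(468), np.int64(404))
S (np.float64(70.6236063052672), np.int64(468), np.int64(400))
```

```bash
python3 -c "
from h import *
delta([468,402,179],80)"
```

```text
t 15.5 pos [418.8 320.2 178.9] ang 80.9 z [-0.019 -0.017 -1.   ] F [-1.  -0.7  0.6] g 0.0 w 87.2 -> d [-0.89   2.212 -0.06 ] turn 0.15
```

Call:
carry_out(
  moves=[
    [-0.2,0.5,0,0.1,87],
    [-0.5,1.2,0,0.1,87],
    [-0.7,1.8,-0.05,0.15,87],
    [-0.85,2.1,-0.06,0.15,87],
    [-0.89,2.21,-0.06,0.15,87],
    [-0.89,2.21,-0.06,0.15,87],
    [-0.89,2.21,-0.06,0.15,87],
    [-0.89,2.21,-0.06,0.15,87],
    [-0.89,2.21,-0.06,0.15,87],
    [-0.89,2.21,-0.06,0.15,87],
  ],
)

```text
time_s: 16.33
eef_pos: [471.5, 394.6, 179.1]
eef_rot: [0.091, 0.996, -0.011, -0.008]
ft_force: [-0.5, 0.5, -0.4]
width: 0.996
gripper_force: 0.0
```

```bash
python3 -c "
from h import *
delta([468,402,104],80)"
```

```text
t 16.33 pos [471.5 394.6 179.1] ang 79.5 z [-0.017 -0.02  -1.   ] F [-0.5  0.5 -0.4] g 0.0 w 86.7 -> d [0.094 0.208 1.874] turn -0.08
```

Call:
carry_out(
  moves=[
    [0.09,0.21,0,0,87],
    [0.09,0.21,0.2,0,87],
    [0.09,0.21,0.5,0,87],
    [0.09,0.21,0.8,0,87],
    [0.09,0.21,1.1,0,87],
    [0.09,0.21,1.4,0,87],
    [0.09,0.21,1.65,0,87],
    [0.09,0.21,1.8,0,87],
    [0.09,0.21,1.87,0,87],
    [0.09,0.21,1.87,0,87],
  ],
)

```text
time_s: 17.17
eef_pos: [467.9, 402.5, 103.0]
eef_rot: [0.091, 0.996, -0.011, -0.008]
ft_force: [-0.2, -0.6, 0.1]
width: 1.003
gripper_force: 0.0
```

```bash
python3 -c "
from h import *
delta([468,402,104],80)"
```

```text
t 17.17 pos [467.9 402.5 103. ] ang 79.5 z [-0.019 -0.021 -1.   ] F [-0.2 -0.6  0.1] g 0.0 w 87.3 -> d [-0.004 -0.013 -0.024] turn -0.08
```

Call:
carry_out(
  moves=[
    [0,0,0,0,10],
    [0,0,0,0,10],
    [0,0,0,0,10],
    [0,0,0,0,10],
    [0,0,0,0,10],
    [0,0,0,0,10],
    [0,0,0,0,10],
    [0,0,0,0,10],
    [0,0,0,0,10],
    [0,0,0,0,10],
  ],
  squeeze=25,
)

```text
time_s: 18.0
eef_pos: [468.2, 402.7, 103.8]
eef_rot: [0.091, 0.996, -0.011, -0.008]
ft_force: [-0.3, -0.6, 1.0]
width: 0.326
gripper_force: 0.0
```

Call:
carry_out(
  moves=[
    [0,0,0,0,10],
    [0,0,0,0,10],
    [0,0,0,0,10],
    [0,0,0,0,10],
    [0,0,0,0,10],
    [0,0,0,0,10],
    [0,0,0,0,10],
    [0,0,0,0,10],
    [0,0,0,0,10],
    [0,0,0,0,10],
  ],
)

```text
time_s: 18.83
eef_pos: [468.2, 402.9, 103.8]
eef_rot: [0.091, 0.996, -0.011, -0.008]
ft_force: [0.8, 1.4, 1.1]
width: 0.252
gripper_force: 25.0
```

Call:
carry_out(
  moves=[
    [0,0,-0.1,0,10],
    [0,0,-0.3,0,10],
    [0,0,-0.6,0,10],
    [0,0,-0.9,0,10],
    [0,0,-1.2,0,10],
    [0,0,-1.5,0,10],
    [0,0,-1.8,0,10],
    [0,0,-2.05,0,10],
    [0,0,-2.15,0,10],
    [0,0,-2.15,0,10],
  ],
)

```text
time_s: 19.67
eef_pos: [470.1, 404.9, 191.1]
eef_rot: [0.091, 0.996, -0.01, -0.007]
ft_force: [-0.5, -0.6, -0.7]
width: 0.251
gripper_force: 25.0
```

```bash
cat >> h.py <<'E'
PLATE=[480.2,174.9,np.radians(96.15)]
SEAM=world(PLATE,[(-64,-24,14),(-24,-24,14),(0,0,14),(24,24,14),(64,24,14)])
E
python3 -c "
from h import *
print(SEAM.round(1)); p=SEAM[0]
delta([p[0],p[1],185],80)"
```

```text
[[510.9 113.8  14. ]
 [506.6 153.6  14. ]
 [480.2 174.9  14. ]
 [453.8 196.2  14. ]
 [449.5 236.   14. ]]
t 19.67 pos [470.1 404.9 191.1] ang 79.5 z [-0.016 -0.019 -1.   ] F [-0.5 -0.6 -0.7] g 25.0 w 21.8 -> d [-2.327 -6.967  0.273] turn -0.08
```

Call:
carry_out(
  moves=[
    [-0.1,-0.3,0,0,10],
    [-0.4,-1.0,0,0,10],
    [-0.7,-1.9,0,0,10],
    [-1.0,-2.8,0.05,0,10],
    [-1.3,-3.7,0.1,0,10],
    [-1.6,-4.6,0.15,0,10],
    [-1.9,-5.5,0.2,0,10],
    [-2.1,-6.2,0.27,0,10],
    [-2.25,-6.7,0.27,0,10],
    [-2.33,-6.97,0.27,0,10],
  ],
)

```text
time_s: 20.5
eef_pos: [510.2, 108.6, 183.2]
eef_rot: [0.093, 0.996, -0.012, -0.009]
ft_force: [0.5, 0.5, -0.5]
width: 0.25
gripper_force: 25.0
```

Call:
carry_out(
  moves=[
    [0,0,0.1,0,10],
    [0,0,0.3,0,10],
    [0,0,0.6,0,10],
    [0,0,0.9,0,10],
    [0,0,1.2,0,10],
    [0,0,1.5,0,10],
    [0,0,1.7,0,10],
    [0,0,1.8,0,10],
    [0,0,1.8,0,10],
    [0,0,1.8,0,10],
  ],
)

```text
time_s: 21.33
eef_pos: [509.4, 111.9, 112.1]
eef_rot: [0.091, 0.996, -0.011, -0.008]
ft_force: [-0.2, -0.4, -0.6]
width: 0.246
gripper_force: 25.0
```

```bash
python3 -c "
from h import *
s=ctrl.sense();e=s['eef_pos'];p=SEAM[0]
delta([p[0],p[1],114],80)
tz=R.from_quat(s['eef_rot']).as_matrix()[:,2]
w=snap('wrist','w6.png');S=snap('scene','s6.png')
tips=[e+[0,0,-68.8],e+tz*68.8]
for n,c in(('w',w),('s',S)): print(n,'tip cand',proj(c,tips).round(1).tolist(),'pocket',proj(c,world(PLATE,[(-77,-37,24),(-51,-37,24),(-51,-11,24),(-77,-11,24),(-64,-24,14),(-85,-55,24),(-85,55,24)])).round(1).tolist())
uw=proj(w,tips)[0].astype(int);us=proj(S,tips)[0].astype(int);print(uw,us)
cr=lambda f,u,k,W,H:cv2.resize(cv2.imread('pics/'+f)[u[1]-H//2:u[1]+H//2,u[0]-W//2:u[0]+W//2],None,fx=k,fy=k,interpolation=cv2.INTER_CUBIC)
cv2.imwrite('pics/c6.png',np.hstack([cr('w6.png',uw,4,100,150),cr('s6.png',us,6,66,100)]))"
```

```text
t 21.33 pos [509.4 111.9 112.1] ang 79.5 z [-0.018 -0.02  -1.   ] F [-0.2 -0.4 -0.6] g 25.0 w 21.4 -> d [-0.028  0.054 -0.049] turn -0.08
w tip cand [[324.1, 245.0], [321.6, 243.5]] pocket [[314.9, 261.9], [351.7, 251.7], [341.2, 215.4], [303.7, 226.2], [328.0, 235.4], [311.3, 288.8], [260.7, 131.7]]
s tip cand [[299.4, 307.3], [299.2, 308.1]] pocket [[310.2, 315.2], [301.0, 306.4], [289.0, 313.1], [298.1, 322.1], [299.6, 318.1], [321.2, 313.2], [268.4, 343.9]]
[324 244] [299 307]
```

View pics/c6.png

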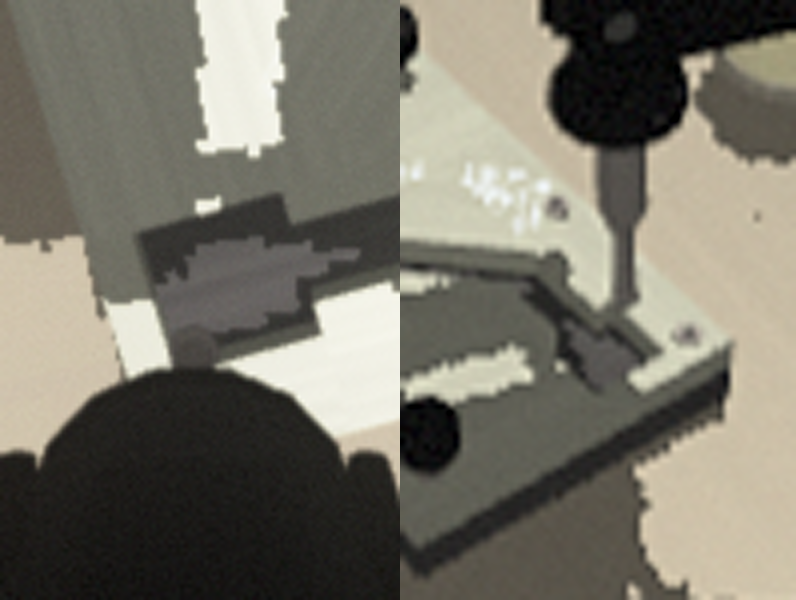

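The wrist crop shows the ball tip at about full px (322,257), with pocket corners near (308,227), (344,218) and (354,251). The scene crop shows the tip at about (303,309). Both put the tip roughly 5.5 mm in +x and 2.3 mm in −y from the TCP. I'll correct for that, lower a little and check numerically.

```bash
python3 -c "
from h import *
delta([505.4,116.1,99],80)"
```

```text
t 21.43 pos [509.8 111.9 112.7] ang 79.5 z [-0.017 -0.02  -1.   ] F [-0.6  0.6 -0.4] g 25.0 w 22.0 -> d [0.122 0.091 0.343] turn -0.08
```

Call:
carry_out(
  moves=[
    [0.03,0.02,0,0,10],
    [0.06,0.05,0,0,10],
    [0.1,0.08,0,0,10],
    [0.12,0.09,0.05,0,10],
    [0.12,0.09,0.12,0,10],
    [0.12,0.09,0.2,0,10],
    [0.12,0.09,0.28,0,10],
    [0.12,0.09,0.34,0,10],
    [0.12,0.09,0.34,0,10],
    [0.12,0.09,0.34,0,10],
  ],
  squeeze=40,
)

```text
time_s: 22.27
eef_pos: [504.9, 115.8, 98.2]
eef_rot: [0.091, 0.996, -0.011, -0.008]
ft_force: [0.3, -0.4, -0.8]
width: 0.246
gripper_force: 40.0
```

```bash
python3 -c "
from h import *
s=ctrl.sense();e=s['eef_pos'];delta([505.4,116.1,83],80)
w=snap('wrist','w7.png')
print('tip',proj(w,[e+[5.5,-2.3,-68.8],e+[5.5,-2.3,-64.8]]).round(1).tolist(),'pocket',proj(w,world(PLATE,[(-77,-37,24),(-51,-37,24),(-51,-11,24),(-77,-11,24)])).round(1).tolist())
g=cv2.cvtColor(w['img'],cv2.COLOR_RGB2GRAY)
print('     ',' '.join('%3d'%u for u in range(294,362,2)))
for v in range(206,274,2): print(v,' ',' '.join('%3d'%g[v,u] for u in range(294,362,2)))"
```

```text
t 22.27 pos [504.9 115.8  98.2] ang 79.5 z [-0.018 -0.02  -1.   ] F [ 0.3 -0.4 -0.8] g 40.0 w 21.4 -> d [-0.017  0.018  0.38 ] turn -0.08
tip [[322.1, 254.0], [322.0, 255.9]] pocket [[309.5, 276.0], [347.9, 265.5], [336.8, 227.9], [297.6, 239.0]]
      294 296 298 300 302 304 306 308 310 312 314 316 318 320 322 324 326 328 330 332 334 336 338 340 342 344 346 348 350 352 354 356 358 360
206   114 113 115 110 113 112 110 112 108 109 113 112 111 112 110 112 113 130 235 237 239 240 238 243 247 246 242 199 130 112 114 116 114 114
208   113 112 116 114 114 113 110 111 111 110 111 112 113 116 112 110 112 133 234 236 237 240 237 238 242 244 240 237 119 113 116 110 112 115
210   113 114 113 113 115 116 111 111 115 111 110 113 112 112 113 110 112 112 228 235 238 239 239 236 239 242 242 239 117 113 116 113 113 113
212   112 116 114 114 114 114 116 108 111 112 111 112 112 111 117 109 110 113 230 236 238 239 240 237 238 240 189 166 113 115 112 109 112 111
214   111 113 115 118 113 114 115 107 114 112 110 111 113 115 113 109 112 110 156 164 165 179 239 237 238 240 220 117 110 114 115 113 113 112
2
[... 3416 characters left out ...]
 226 229 230 223 158  83  36  28  31  31  32  30  28  26  29  31  30  29  32  31  34  37  49  74  76  86  84 191 238 240 239 240 240
266   195 215 220 132  47  33  30  30  29  32  30  33  32  36  32  34  31  30  35  34  29  31  31  32  45  56  79  98 184 238 238 239 238 239
268   194 126  49  30  30  32  28  31  34  30  30  30  33  35  35  33  37  30  33  34  36  36  28  31  30  34  32 214 235 239 240 239 240 241
270   125  36  32  30  31  32  34  29  33  28  35  30  32  32  28  33  32  31  31  33  35  33  32  33  37  34  32  68 227 239 240 240 240 239
272    38  33  31  32  32  33  29  35  30  33  31  33  31  30  31  27  33  31  29  32  31  33  32  31  32  36  33  33  84 229 237 237 237 237
```

```bash
cat >> h.py <<'E'
OFF=np.array([-5.4,3.7,85.8-14])
def plan(): 
    for p in SEAM: delta(p+OFF)
E
python3 -c "
from h import *
delta(SEAM[0]+OFF)"
```

```text
t 22.32 pos [505.  115.9  98.4] ang 79.5 z [-0.018 -0.02  -1.   ] F [-0.1 -0.6 -2.6] g 40.0 w 21.9 -> d [-0.01   0.05   0.314] turn 0
```

Call:
carry_out(
  moves=[
    [0,0.02,0,0,10],
    [0,0.05,0.05,0,10],
    [0,0.05,0.1,0,10],
    [0,0.05,0.15,0,10],
    [0,0.05,0.2,0,10],
    [0,0.05,0.25,0,10],
    [0,0.05,0.29,0,10],
    [0,0.05,0.31,0,10],
    [0,0.05,0.31,0,10],
    [0,0.05,0.31,0,10],
  ],
)

```text
time_s: 23.15
eef_pos: [505.1, 117.6, 86.0]
eef_rot: [0.091, 0.996, -0.011, -0.008]
ft_force: [-0.0, 0.3, -0.8]
width: 0.25
gripper_force: 40.0
```

```bash
python3 -c "
from h import *
plan()
s=ctrl.sense();e=s['eef_pos']
w=snap('wrist','w8.png');o=e-OFF-[0,0,14]+[0,0,14]
print('ballc',proj(w,[o+[0,0,4]]).round(1).tolist(),'pocket',proj(w,world(PLATE,[(-77,-37,24),(-51,-37,24),(-51,-11,24),(-77,-11,24)])).round(1).tolist())
g=cv2.cvtColor(w['img'],cv2.COLOR_RGB2GRAY)
print('     ',' '.join('%3d'%u for u in range(294,362,2)))
for v in range(236,274,2): print(v,' ',' '.join('%3d'%g[v,u] for u in range(294,362,2)))"
```

```text
t 23.15 pos [505.1 117.6  86. ] ang 79.5 z [-0.018 -0.02  -1.   ] F [-0.   0.3 -0.8] g 40.0 w 21.7 -> d [-0.011  0.     0.005] turn 0
t 23.15 pos [505.1 117.6  86. ] ang 79.5 z [-0.018 -0.02  -1.   ] F [-0.   0.3 -0.8] g 40.0 w 21.7 -> d [ 0.275  0.958 -0.013] turn 0
t 23.15 pos [505.1 117.6  86. ] ang 79.5 z [-0.018 -0.02  -1.   ] F [-0.   0.3 -0.8] g 40.0 w 21.7 -> d [ 1.022  1.362 -0.012] turn 0
t 23.15 pos [505.1 117.6  86. ] ang 79.5 z [-0.018 -0.02  -1.   ] F [-0.   0.3 -0.8] g 40.0 w 21.7 -> d [ 1.768  1.765 -0.011] turn 0
t 23.15 pos [505.1 117.6  86. ] ang 79.5 z [-0.018 -0.02  -1.   ] F [-0.   0.3 -0.8] g 40.0 w 21.7 -> d [ 2.054  2.723 -0.029] turn 0
ballc [[319.8, 254.6]] pocket [[305.6, 282.6], [345.7, 271.7], [334.0, 232.5], [293.1, 244.1]]
      294 296 298 300 302 304 306 308 310 312 314 316 318 320 322 324 326 328 330 332 334 336 338 340 342 344 346 348 350 352 354 356 358 360
236   108 112 111 114 113 112 113 112 107 111 113 112 111 111 108 107  99  82  61  54  52  48 205 225 225 225 236 239 221 112 107 129 113 108
238   108 114 116 114 112 113 113 113 111 109 108 1
[... 1804 characters left out ...]
 212 215 228 187  66  43  30  27  29  31  29  29  30  30  27  31  32  29  28  32  32  46  77  86  50 139 227 236 239 240 241 240 241
266   229 230 220 132  44  29  30  26  27  32  31  34  31  30  32  32  35  30  29  31  33  30  29  31  36  40 110 238 240 239 239 239 239 238
268   228 155  44  27  28  26  31  33  28  31  29  30  33  29  33  28  31  32  33  28  32  33  30  30  32  30  41 225 237 237 237 239 239 239
270   151  35  31  26  27  28  26  29  29  28  27  28  30  28  26  28  28  30  30  27  28  34  35  33  35  32  32  68 227 238 238 239 239 238
272    38  30  28  31  30  32  29  31  26  25  28  29  30  27  28  29  28  31  32  31  27  29  33  34  34  36  33  35  89 229 238 239 239 239
```

Call:
carry_out(
  moves=[
    [0.01,0.03,0,0,10],
    [0.02,0.07,0,0,10],
    [0.03,0.11,0,0,10],
    [0.04,0.15,0,0,10],
    [0.06,0.19,0,0,10],
    [0.07,0.23,0,0,10],
    [0.08,0.27,0,0,10],
    [0.09,0.31,0,0,10],
    [0.1,0.35,0,0,10],
    [0.11,0.39,0,0,10],
  ],
)

```text
time_s: 24.03
eef_pos: [503.6, 133.9, 85.7]
eef_rot: [0.091, 0.996, -0.011, -0.008]
ft_force: [-0.4, 0.1, -0.6]
width: 0.25
gripper_force: 40.0
```

Call:
carry_out(
  moves=[
    [0.01,0.04,0,0,10],
    [0.02,0.08,0,0,10],
    [0.03,0.12,0,0,10],
    [0.05,0.16,0,0,10],
    [0.06,0.2,0,0,10],
    [0.07,0.24,0,0,10],
    [0.08,0.28,0,0,10],
    [0.09,0.32,0,0,10],
    [0.1,0.36,0,0,10],
    [0.11,0.4,0,0,10],
  ],
)

```text
time_s: 24.87
eef_pos: [502.2, 150.4, 85.4]
eef_rot: [0.091, 0.996, -0.011, -0.008]
ft_force: [0.6, 0.2, -1.4]
width: 0.249
gripper_force: 40.0
```

```bash
sed -i 's/^OFF=.*/OFF=np.array([-5.7,4.3,85.8-14])/' h.py; python3 -c "
from h import *
plan()"
```

```text
t 24.87 pos [502.2 150.4  85.4] ang 79.5 z [-0.018 -0.02  -1.   ] F [ 0.6  0.2 -1.4] g 40.0 w 21.7 -> d [-0.222 -0.78   0.005] turn 0
t 24.87 pos [502.2 150.4  85.4] ang 79.5 z [-0.018 -0.02  -1.   ] F [ 0.6  0.2 -1.4] g 40.0 w 21.7 -> d [ 0.064  0.178 -0.013] turn 0
t 24.87 pos [502.2 150.4  85.4] ang 79.5 z [-0.018 -0.02  -1.   ] F [ 0.6  0.2 -1.4] g 40.0 w 21.7 -> d [ 0.811  0.581 -0.012] turn 0
t 24.87 pos [502.2 150.4  85.4] ang 79.5 z [-0.018 -0.02  -1.   ] F [ 0.6  0.2 -1.4] g 40.0 w 21.7 -> d [ 1.557  0.984 -0.011] turn 0
t 24.87 pos [502.2 150.4  85.4] ang 79.5 z [-0.018 -0.02  -1.   ] F [ 0.6  0.2 -1.4] g 40.0 w 21.7 -> d [ 1.843  1.943 -0.029] turn 0
```

Call:
carry_out(
  moves=[
    [0.02,0.04,0,0,10],
    [0.03,0.09,0,0,10],
    [0.05,0.13,0,0,10],
    [0.06,0.17,0,0,10],
    [0.07,0.18,-0.01,0,10],
    [0.1,0.2,-0.01,0,10],
    [0.14,0.22,-0.01,0,10],
    [0.18,0.24,-0.01,0,10],
    [0.22,0.26,-0.01,0,10],
    [0.25,0.28,-0.01,0,10],
  ],
)

```text
time_s: 25.7
eef_pos: [494.1, 163.3, 85.7]
eef_rot: [0.091, 0.996, -0.011, -0.008]
ft_force: [-0.6, 0.0, -0.2]
width: 0.25
gripper_force: 40.0
```

Call:
carry_out(
  moves=[
    [0.04,0.02,0,0,10],
    [0.07,0.04,0,0,10],
    [0.11,0.06,0,0,10],
    [0.15,0.08,0,0,10],
    [0.19,0.1,0,0,10],
    [0.22,0.12,0,0,10],
    [0.26,0.14,0,0,10],
    [0.3,0.16,0,0,10],
    [0.34,0.18,0,0,10],
    [0.37,0.2,0,0,10],
  ],
)

```text
time_s: 26.53
eef_pos: [481.1, 173.8, 85.7]
eef_rot: [0.091, 0.996, -0.011, -0.008]
ft_force: [0.4, 0.2, -1.8]
width: 0.25
gripper_force: 40.0
```

```bash
python3 -c "
from h import *
plan()"
```

```text
t 26.53 pos [481.1 173.8  85.7] ang 79.6 z [-0.018 -0.02  -1.   ] F [ 0.4  0.2 -1.8] g 40.0 w 21.7 -> d [-0.845 -1.259  0.015] turn 0
t 26.53 pos [481.1 173.8  85.7] ang 79.6 z [-0.018 -0.02  -1.   ] F [ 0.4  0.2 -1.8] g 40.0 w 21.7 -> d [-0.559 -0.301 -0.003] turn 0
t 26.53 pos [481.1 173.8  85.7] ang 79.6 z [-0.018 -0.02  -1.   ] F [ 0.4  0.2 -1.8] g 40.0 w 21.7 -> d [ 0.187  0.102 -0.002] turn 0
t 26.53 pos [481.1 173.8  85.7] ang 79.6 z [-0.018 -0.02  -1.   ] F [ 0.4  0.2 -1.8] g 40.0 w 21.7 -> d [ 0.934  0.506 -0.001] turn 0
t 26.53 pos [481.1 173.8  85.7] ang 79.6 z [-0.018 -0.02  -1.   ] F [ 0.4  0.2 -1.8] g 40.0 w 21.7 -> d [ 1.22   1.464 -0.018] turn 0
```

Call:
carry_out(
  moves=[
    [0.04,0.02,0,0,10],
    [0.07,0.04,0,0,10],
    [0.11,0.06,0,0,10],
    [0.15,0.08,0,0,10],
    [0.19,0.1,0,0,10],
    [0.22,0.12,0,0,10],
    [0.26,0.14,0,0,10],
    [0.3,0.16,0,0,10],
    [0.34,0.18,0,0,10],
    [0.37,0.2,0,0,10],
  ],
)

```text
time_s: 27.37
eef_pos: [468.0, 184.4, 85.7]
eef_rot: [0.091, 0.996, -0.011, -0.008]
ft_force: [0.1, 0.5, -0.9]
width: 0.249
gripper_force: 40.0
```

Call:
carry_out(
  moves=[
    [0.04,0.02,0,0,10],
    [0.07,0.04,0,0,10],
    [0.11,0.06,0,0,10],
    [0.15,0.08,0,0,10],
    [0.19,0.1,0,0,10],
    [0.22,0.12,0,0,10],
    [0.26,0.14,0,0,10],
    [0.3,0.16,0,0,10],
    [0.34,0.18,0,0,10],
    [0.37,0.2,0,0,10],
  ],
)

```text
time_s: 28.2
eef_pos: [454.9, 194.9, 85.8]
eef_rot: [0.091, 0.996, -0.011, -0.008]
ft_force: [0.6, 0.2, -1.5]
width: 0.251
gripper_force: 40.0
```

```bash
python3 -c "
from h import *
plan()"|tail -2
```

```text
t 28.2 pos [454.9 194.9  85.8] ang 79.6 z [-0.018 -0.02  -1.   ] F [ 0.6  0.2 -1.5] g 40.0 w 21.8 -> d [ 0.193  0.106 -0.001] turn 0
t 28.2 pos [454.9 194.9  85.8] ang 79.6 z [-0.018 -0.02  -1.   ] F [ 0.6  0.2 -1.5] g 40.0 w 21.8 -> d [ 0.479  1.064 -0.019] turn 0
```

Call:
carry_out(
  moves=[
    [0.04,0.02,0,0,10],
    [0.08,0.04,0,0,10],
    [0.12,0.06,0,0,10],
    [0.15,0.08,0,0,10],
    [0.19,0.1,0,0,10],
    [0.2,0.13,0,0,10],
    [0.22,0.17,0,0,10],
    [0.23,0.21,0,0,10],
    [0.24,0.25,0,0,10],
    [0.25,0.29,0,0,10],
  ],
)

```text
time_s: 29.03
eef_pos: [447.4, 208.2, 85.6]
eef_rot: [0.091, 0.996, -0.011, -0.008]
ft_force: [-0.6, -0.3, -0.6]
width: 0.251
gripper_force: 40.0
```

Call:
carry_out(
  moves=[
    [0.01,0.04,0,0,10],
    [0.02,0.08,0,0,10],
    [0.04,0.12,0,0,10],
    [0.05,0.16,0,0,10],
    [0.06,0.2,0,0,10],
    [0.07,0.24,0,0,10],
    [0.08,0.28,0,0,10],
    [0.09,0.32,0,0,10],
    [0.11,0.36,-0.01,0,10],
    [0.12,0.4,-0.01,0,10],
  ],
)

```text
time_s: 29.87
eef_pos: [445.5, 224.8, 85.8]
eef_rot: [0.091, 0.996, -0.011, -0.008]
ft_force: [0.2, 0.3, -1.9]
width: 0.25
gripper_force: 40.0
```

```bash
python3 -c "
from h import *
plan()"|tail -1
```

```text
t 29.87 pos [445.5 224.8  85.8] ang 79.6 z [-0.018 -0.02  -1.   ] F [ 0.2  0.3 -1.9] g 40.0 w 21.8 -> d [ 0.113  0.371 -0.007] turn 0
```

Call:
carry_out(
  moves=[
    [0.01,0.04,0,0,10],
    [0.02,0.08,0,0,10],
    [0.04,0.12,0,0,10],
    [0.05,0.16,0,0,10],
    [0.06,0.2,0,0,10],
    [0.07,0.24,0,0,10],
    [0.08,0.28,0,0,10],
    [0.1,0.32,0,0,10],
    [0.11,0.36,0,0,10],
    [0.11,0.38,0,0,10],
  ],
)

```text
time_s: 30.7
eef_pos: [443.9, 240.7, 85.5]
eef_rot: [0.091, 0.996, -0.011, -0.008]
ft_force: [-0.7, 0.5, -1.3]
width: 0.252
gripper_force: 40.0
```

Call:
carry_out(
  moves=[
    [0,0,0,0,10],
    [0,0,0,0,10],
    [0,0,-0.05,0,10],
    [0,0,-0.15,0,10],
    [0,0,-0.3,0,10],
    [0,0,-0.6,0,10],
    [0,0,-1.0,0,10],
    [0,0,-1.5,0,10],
    [0,0,-2.1,0,10],
    [0,0,-2.65,0,10],
  ],
)

```text
time_s: 31.53
eef_pos: [445.9, 242.6, 193.8]
eef_rot: [0.091, 0.996, -0.01, -0.008]
ft_force: [-0.4, 0.9, -0.4]
width: 0.25
gripper_force: 40.0
```

```bash
python3 -c "
from h import *
delta([468.2,402.9,192])"
```

```text
t 31.53 pos [445.9 242.6 193.8] ang 79.5 z [-0.017 -0.019 -1.   ] F [-0.4  0.9 -0.4] g 40.0 w 21.8 -> d [ 0.18   4.042 -0.042] turn 0
```

Call:
carry_out(
  moves=[
    [0.05,0.3,0,0,10],
    [0.1,0.9,0,0,10],
    [0.1,1.6,0,0,10],
    [0.15,2.3,0,0,10],
    [0.15,3.0,0,0,10],
    [0.15,3.5,0,0,10],
    [0.15,3.85,-0.02,0,10],
    [0.15,4.05,-0.02,0,10],
    [0.15,4.09,-0.02,0,10],
    [0.15,4.09,-0.02,0,10],
  ],
)

```text
time_s: 32.37
eef_pos: [469.6, 404.5, 188.6]
eef_rot: [0.091, 0.996, -0.011, -0.008]
ft_force: [0.4, -1.0, -1.2]
width: 0.251
gripper_force: 40.0
```

```bash
python3 -c "
from h import *
delta([468.2,402.9,104.5])"
```

```text
t 32.37 pos [469.6 404.5 188.6] ang 79.6 z [-0.018 -0.02  -1.   ] F [ 0.4 -1.  -1.2] g 40.0 w 21.8 -> d [-0.003  0.004  2.102] turn 0
```

Call:
carry_out(
  moves=[
    [0,0,0.2,0,10],
    [0,0,0.4,0,10],
    [0,0,0.65,0,10],
    [0,0,0.9,0,10],
    [0,0,1.15,0,10],
    [0,0,1.4,0,10],
    [0,0,1.6,0,10],
    [0,0,1.75,0,10],
    [0,0,1.85,0,10],
    [0,0,1.9,0,10],
  ],
)

```text
time_s: 33.2
eef_pos: [468.2, 402.8, 111.9]
eef_rot: [0.091, 0.996, -0.011, -0.008]
ft_force: [-0.1, 0.1, -1.1]
width: 0.253
gripper_force: 40.0
```

Call:
carry_out(
  moves=[
    [0,0,0.02,0,10],
    [0,0,0.05,0,10],
    [0,0,0.08,0,10],
    [0,0,0.11,0,10],
    [0,0,0.14,0,10],
    [0,0,0.17,0,10],
    [0,0,0.19,0,10],
    [0,0,0.2,0,10],
    [0,0,0.2,0,10],
    [0,0,0.2,0,10],
  ],
)

```text
time_s: 34.03
eef_pos: [468.1, 402.8, 104.6]
eef_rot: [0.091, 0.996, -0.011, -0.008]
ft_force: [0.4, -0.4, -0.8]
width: 0.248
gripper_force: 40.0
```

```bash
python3 -c "
from h import *
delta([468.2,402.9,104])"
```

```text
t 34.03 pos [468.1 402.8 104.6] ang 79.6 z [-0.018 -0.02  -1.   ] F [ 0.4 -0.4 -0.8] g 40.0 w 21.6 -> d [-0.001  0.003  0.015] turn 0
```

Call:
carry_out(
  moves=[
    [0,0,0.01,0,10],
    [0,0,0.02,0,10],
    [0,0,0.02,0,10],
    [0,0,0.02,0,20],
    [0,0,0.02,0,23],
    [0,0,0.02,0,26],
    [0,0,0.02,0,30],
    [0,0,0.02,0,40],
    [0,0,0.02,0,55],
    [0,0,0.02,0,70],
  ],
  squeeze=10,
)

```text
time_s: 34.87
eef_pos: [468.1, 402.8, 103.8]
eef_rot: [0.091, 0.996, -0.011, -0.008]
ft_force: [0.1, -0.6, -0.4]
width: 0.485
gripper_force: 0.0
```

Call:
carry_out(
  moves=[
    [0,0,0,0,80],
    [0,0,0,0,80],
    [0,0,0,0,80],
    [0,0,0,0,80],
    [0,0,0,0,80],
    [0,0,0,0,80],
    [0,0,0,0,80],
    [0,0,-0.1,0,80],
    [0,0,-0.3,0,80],
    [0,0,-0.5,0,80],
  ],
)

```text
time_s: 35.7
eef_pos: [468.5, 403.1, 124.5]
eef_rot: [0.091, 0.996, -0.011, -0.008]
ft_force: [0.5, 0.1, -0.6]
width: 0.923
gripper_force: 0.0
```

Call:
carry_out(
  moves=[
    [0,0,-0.4,0,80],
    [0,0,-0.9,0,80],
    [0,0,-1.5,0,80],
    [0,0,-2.1,0,80],
    [0,0,-2.4,0,80],
    [0.8,-0.2,-2.4,0,80],
    [1.0,-1.0,-2.4,0,80],
    [1.0,-1.8,-2.4,0,80],
    [1.0,-2.6,-2.4,0,80],
    [1.0,-3.0,-2.4,0,80],
  ],
)

```text
time_s: 36.53
eef_pos: [408.9, 291.1, 223.5]
eef_rot: [0.092, 0.996, -0.011, -0.008]
ft_force: [1.4, -0.9, 0.4]
width: 0.917
gripper_force: 0.0
```

```bash
python3 -c "
from h import *
delta([468.2,402.9,104])
t=snap('top','top9.png');S=snap('scene','s9.png')
a=[load('top0'),load('scene0')]
for n,x,y,(u0,u1,v0,v1) in (('T',a[0],t,(185,215,288,315)),('S',a[1],S,(188,222,165,208)),('Sbott',a[1],S,(275,410,150,310))):
    f=lambda c:(cv2.cvtColor(c['img'],cv2.COLOR_RGB2GRAY)[v0:v1,u0:u1]<75)
    A,B=f(x),f(y); print(n,A.sum(),B.sum(),(A^B).sum(),np.argwhere(A).mean(0).round(1),np.argwhere(B).mean(0).round(1))
"
```

```text
t 36.53 pos [408.9 291.1 223.5] ang 79.4 z [-0.017 -0.021 -1.   ] F [ 1.4 -0.9  0.4] g 0.0 w 79.8 -> d [-0.983  3.091  2.902] turn 0
T 168 512 374 [14.5 17.2] [16.1 13. ]
S 425 661 328 [26.  16.4] [20.4 13.6]
Sbott 5640 4961 703 [57.1 72.2] [58.  69.6]
```

Call:
carry_out(
  moves=[
    [0,-0.5,0,0,80],
    [0,-1.3,0,0,80],
    [0,-2.1,0,0,80],
    [0,-2.9,0,0,80],
    [0,-3.7,0,0,80],
    [0,-4.4,0,0,80],
    [0,-5.0,0,0,80],
    [0,-5.2,0,0,80],
    [0,-5.2,0,0,80],
    [0,-5.2,0,0,80],
  ],
)

```text
time_s: 37.47
eef_pos: [371.8, 91.0, 228.1]
eef_rot: [0.091, 0.996, -0.011, -0.008]
ft_force: [0.5, 1.3, 0.6]
width: 0.92
gripper_force: 0.0
```

```bash
python3 -c "
from h import *
t=snap('top','top10.png');S=snap('scene','s10.png')
a=[load('top0'),load('scene0')]
for n,x,y,(u0,u1,v0,v1) in (('T',a[0],t,(185,215,288,315)),('S',a[1],S,(188,222,165,208)),('bott',a[1],S,(280,345,155,280))):
    f=lambda c:(cv2.cvtColor(c['img'],cv2.COLOR_RGB2GRAY)[v0:v1,u0:u1]<75)
    A,B=f(x),f(y); print(n,A.sum(),B.sum(),(A^B).sum(),np.argwhere(A).mean(0).round(1),np.argwhere(B).mean(0).round(1))
    if n=='S': print(*[''.join('#' if p else '+' if q else '.' for p,q in zip(r,s))+'  '+''.join('#' if p else '.' for p in s) for r,s in zip(A,B)],sep='\n')
"
```

```text
T 168 165 111 [14.5 17.2] [13.1 18. ]
S 425 1426 1001 [26.  16.4] [20.8 16.9]
++++++++++++++++++++++++++++++++++  ##################################
++++++++++++++++++++++++++++++++++  ##################################
++++++++++++++++++++++++++++++++++  ##################################
++++++++++++++++++++++++++++++++++  ##################################
++++++++++++++++++++++++++++++++++  ##################################
++++++++++++++++++++++++++++++++++  ##################################
++++++++++++++++++++++++++++++++++  ##################################
++++++++++++++++++++++++++++++++++  ##################################
++++++++++++++++++##++++++++++++++  ##################################
++++++++++#+++++++###+++++++++++++  ##################################
+++++++++##++++++####+++++++++++++  ##################################
+++++++++############+++++++++++++  ##################################
+++++++++############+++++++++++++  ##################################
+++++++++############+++++++++++++  ##################################
+++++++++############+++++++
[... 1373 characters left out ...]
##################
+++.++++####################++++++  ###.##############################
++++++++###################+++++++  ##################################
++++++++###################+++++++  ##################################
+++++++++#################++++++++  ##################################
++++++++++###############+++++++++  ##################################
+++++++++++############+++++++++++  ##################################
+++++++++++++########+++++++++++++  ##################################
++++++++++++++++++++++++++++++++++  ##################################
++++++++++++++++++++++++++++++++++  ##################################
bott 2119 1666 465 [39.  41.3] [41.6 41.9]
```

```bash
python3 -c "
from h import *
f=lambda c:(cv2.cvtColor(c['img'],cv2.COLOR_RGB2GRAY)[284:320,183:218]<75)
A,B=f(load('top0')),f(load('top10'))
for r,s in zip(A,B): print(''.join('#' if p else '.' for p in r),' ',''.join('#' if p else '.' for p in s))
q=lambda P:(proj(load('top0'),P)-[183,284]).round(1).tolist()
print('collar,top expected at seat:',q([[468,402.5,118],[468,402.5,168]]))"
```

```text
...................................   ...................................
...................................   ...................................
...................................   ...................................
...................................   ...................................
...................................   ...................................
...................................   ...................................
...................................   ...................................
...................................   ...................................
...................................   .................#.................
................#...##.............   ...................................
.......................#...........   .........########..................
............#####.......#..........   .............##########....#.......
.........#.########................   ........#.........#######..#.......
..............########....#........   ..................#######..........
.................#######...........   ................#.########
[... 921 characters left out ...]
............   ...................................
...................................   ...................................
...................................   ...................................
...................................   ...................................
...................................   ...................................
...................................   ...................................
...................................   ...................................
...................................   ...................................
...................................   ...................................
collar,top expected at seat: [[18.4, 17.6], [11.8, 17.7]]
```

```bash
python3 -c "
from plant import ctrl
print(ctrl.job_done())"
```

```text
the job is handed in; nothing more can be done
None
```

I moved the white box to the middle of the mat, ran the probe the length of the groove and hung it back in its fork, then handed the job in at about 37 s; no verdict came back, and I did not check the bottles, jar and vial at the end because the arm blocked the view.

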